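Post two sample tins through the spring flap of the sample box

TASK

Put the two tall steel sample tins (the round one and the flat-sided one) into the sample box through the spring flap in its sloping lid: one tin at a time, in either order, each time pushing the flap open, letting the tin slide right inside and letting the flap swing fully shut behind it before the next. Leave the bottles, the jar, the low wide tin and the spoon standing or lying where they are.

Things in the scene. Friction and masses are not known exactly. Their poses are not given: they have to be found in the camera images.
- tin_round_c (a point): Round sample tin, plain steel with a thin dark seam round it near the top: upright solid cylinder 44 mm diameter, 125 mm tall, about 0.26 kg (0.2 to 0.34). This point is its centre, half-way up; z is its long axis. It stands on the table.
- tin_flat_c (a point): Flat-sided sample tin, plain steel with the same seam: upright rectangular block 50 mm (its x) by 30 mm (its y) by 110 mm tall (z), about 0.24 kg (0.19 to 0.31). This point is its centre, half-way up. It stands on the table at any yaw.
- box: Plywood sample box, fixed, 270 mm deep (x), 190 wide (y), walls 6 mm. Origin: centre of its underside; its front (-x) roughly faces the robot. Front wall 165 mm high; from its top edge the lid slopes up towards +x at 35 degrees to a flat clear roof 232 mm high; clear back. The only way in is the flap opening in the sloped lid; inside, a slippery 45 degree slide leads to the floor at the back.
- hood_edge (a point): Middle of the free outer edge of the dust hood: a 7 mm board, as wide as the box, square to the sloped lid, 59 mm up-slope of the opening's centre, rising 72 mm out from the lid (box frame: this edge at (-80, 0, 291) mm). It overhangs the opening, so a tin does not go in vertically, only slantwise, square to the lid.
- opening (a point): Centre of the rectangular opening in the sloped lid's outer surface: 124 mm wide (box's y), 74 mm up the slope; at (-90, 0, 196.6) mm in the box's frame, same axes. The lid's outward normal is (-sin 35deg, 0, cos 35deg) in that frame; a thing goes in along (sin 35deg, 0, -cos 35deg), with 230 mm of free way to the floor.
- flap (a joint): Thin slick aluminium flap filling the opening, 118 mm wide, 70 long, hinged along the opening's upper edge. 0 rad = shut, grows as it is pushed into the box, stop at 1.4. A weak spring shuts it (0.2 to 0.8 N at its lower edge): a held tin's end pushes it in; a tin let go with most of its length inside slides past it and drops inside. Fingers may reach in through the opening.
- bottle_a_c (a point): Bystander: the taller amber glass bottle, black cap, 56 mm diameter, 165 mm tall. This point is its centre, half-way up. It stands upright.
- bottle_b_c (a point): Bystander: the smaller amber glass bottle, black cap, 48 mm diameter, 140 mm tall. This point is its centre, half-way up. It stands upright.
- jar_c (a point): Bystander: wide clear jar with a steel lid, 62 mm diameter, 85 mm tall. This point is its centre, half-way up. It stands upright.
- tin_low_c (a point): Bystander: low wide plain steel tin, 58 mm diameter, only 60 mm tall (not one of the two sample tins). This point is its centre, half-way up. It stands upright.
- spoon: Bystander: wooden spoon, about 190 mm long and less than 35 mm high, lying on the table in front of the box along its x axis. Origin in its middle, at the table.
Mind the look-alikes: they are no part of the job. What is shaped like the part that bears tin_round_c but green, purple or red is not meant.

How it is judged:
By the outcome, as a careful person would: the job done as asked, in the order asked, and still so for the second after the job is handed in, with the robot touching nothing.
It also fails if it takes over 67 s, if anything falls off the work surface, if the arm or the gripper's body presses on something with over 40 N, if the wrist force passes 120 N, or if a joint passes its speed limit or range.

ROBOT

A 6-joint arm with a two-finger parallel gripper is mounted at the origin on the work surface. World frame = base frame: x ahead of the robot, y to its left, z up, the work surface at z = 0. Lengths are in m, angles in rad, forces in N, time in s.
With the tool pointing down it reaches from about 0.325 to 0.75 m from the base axis. Payload 7.6 kg.
Tool frame: the origin (TCP) lies at the very end of the fingers, on their centre line; the grasp point (between the pads) lies 19 mm behind it; z points along the fingers, y is the direction in which the jaws open and shut (so a half turn about z gives the same grasp; the last joint's range is limited). The gripper opens to 85 mm and grips with 20 to 120 N. Pads are 22 mm wide; open, the fingers measure 114 mm over their backs; the gripper's body (76 mm by 85 mm) begins 54 mm behind the grasp point. The pads swing forward as they close: fully open they stand 13 mm farther back than shut.
Start: joints at [1.086, 0.052, 1.401, -0, 1.689, -0.07], TCP at [0.212, 0.481, 0.231] pointing down, gripper open.
Joint ranges: [-2.9, 2.9], [-0.91, 2.17], [0.12, 2.37], [-1.06, 4.2], [0.26, 2.73], [-2.93, 2.93]. Speed limits (rad/s): [2.57, 2.57, 3.01, 3.14, 3.14, 3.14].

INTERFACE

Orientations are given as [roll, pitch, yaw] about the fixed x, y, z axes, in that order (R = Rz(yaw) Ry(pitch) Rx(roll)).
In Python, from plant import get_obs, read_camera, finish_job gives the robot as it stands.
- The arm moves only by the tool play_rows, never from a script. Its argument "targets" is text: rows parted by semicolons, each of 7 numbers parted by spaces: the shift along the tool's x, y, z in m, then the turn, a rotation vector about the tool's x, y, z in rad, then the closure, from 0 (fully open) to 1 (shut). A call has 1 to 10 rows; each row shifts and turns the commanded pose from where the row before left it, along the tool's axes as they then stand; what a row does not reach is not made up. A row lasts 1/12 s, in which the tool goes at most 41.7 mm and 7.16 degrees, less where a joint would pass 70% of its speed; a pose out of reach is approached as far as the arm can. A call is refused whole if a number of a shift passes 0.0417 or a number of a turn 0.125, either way. A call with a gripper value outside its range is refused whole. The fingers move at their own pace and stop on an object; the grip force is fixed at half the most. Time passes only in rows, so rows that do not move let the fingers close. It gives the time, the measured TCP pose, the force and the opening at its end, in the units of the state.
- get_obs(): the state, without advancing time (a new reading comes with each control period).
- read_camera(name): name is "side" or "top"; returns a dict with "img" (480x640x3 uint8, red, green, blue), "range_z" (480x640 float32, m along the optical axis (not along the pixel's ray), 0 where there is no reading), "K" (3x3 intrinsics, pixels), "k1" (the pictures are not rectified: a ray, as slopes to the right and down, at radius r is drawn at 1 + k1 r^2 times it, then the intrinsics apply), "rvec" (rotation vector, rad) and "tvec" (3), from world to camera coordinates, as OpenCV has them. Camera axes: x right, y down, z forward; pixel columns grow to the right and rows downward; lengths in m; the calibration is good to about 2 mm. A picture is of the moment at which its call begins.
- finish_job(): hands the job in, once; it reports no verdict.
The state is a dict: "time_s": time; "qpos": joint angles; "joint_vel": joint speeds; "effort": joint torques, N m; "ee_pos": TCP position; "tool_rot": TCP orientation; "contact_force": force on the tool from outside, world axes, zero at the start; "ft_torque": the same for the moment, N m; "width": finger opening in m.
Only numpy, scipy, OpenCV 4.12 (cv2) and the standard library are available. Lean on these libraries where they do the work, as an engineer would, in place of code of your own. Each camera call takes 0.05 s, during which the arm holds its last target.

## Working session

There is one attempt and no reset: what is moved stays moved. The work goes in short steps, Python scripts to look and compute and a tool call to move; the robot and the scene stay as the last step left them, time stands still between calls to the robot, and variables do not carry over. Pictures are saved under pics/ and viewed, and the job is handed in when it is done.

Besides the shell and the picture viewer there is one more tool, called after "Request:" as name(argument=value, ...) on one line, values as JSON. play_rows: Moves the arm, as the interface text tells. Its arguments: {"type":"object","properties":{"targets":{"type":"string"}},"required":["targets"]}

```bash
ls; mkdir -p pics; cat > h.py <<'E'
import numpy as np, cv2
from plant import get_obs, read_camera
def snap(n,fn=None):
    c=read_camera(n)
    if fn: cv2.imwrite('pics/'+fn,c['img'][:,:,::-1])
    return c
def rays(c,px):
    px=np.asarray(px,float).reshape(-1,2);K=c['K']
    d=np.c_[(px[:,0]-K[0,2])/K[0,0],(px[:,1]-K[1,2])/K[1,1]]
    u=d.copy()
    for _ in range(30): u=d/(1+c['k1']*(u**2).sum(1,keepdims=True))
    R=cv2.Rodrigues(np.asarray(c['rvec'],float))[0];t=np.asarray(c['tvec'],float).ravel()
    o=-R.T@t
    return o,np.c_[u,np.ones(len(u))]@R,   # world dir with camera z=1
def onplane(c,px,z):
    o,d=rays(c,px); return o+d*((z-o[2])/d[:,2])[:,None]
def depthpt(c,px):
    o,d=rays(c,px); p=np.asarray(px,int).reshape(-1,2)
    return o+d*c['range_z'][p[:,1],p[:,0]][:,None]
def cloud(c):
    v,u=np.mgrid[0:480,0:640]; px=np.c_[u.ravel(),v.ravel()]
    o,d=rays(c,px); z=c['range_z'].ravel()
    P=o+d*z[:,None]; P[z==0]=np.nan
    return P.reshape(480,640,3)
E
python3 - <<'E'
from h import *
for n in('side','top'):
    c=snap(n,n+'0.png'); print(n,c['K'].tolist(),c['k1'],c['rvec'],c['tvec'],rays(c,[320,240]),(c['range_z']>0).mean())
print(get_obs())
E
```

```text
pics
side [[491.63575859512395, 0.0, 315.3912606808198], [0.0, 491.63575859512395, 238.33848238291966], [0.0, 0.0, 1.0]] -0.09776958416917157 [ 2.25049096 -0.87249047  0.32557269] [-0.4241883   0.36925201  0.89807498] (array([ 0.09411565, -0.54919259,  0.90130527]), array([[ 0.45521814,  0.50710949, -0.73192603]])) 0.9959700520833333
top [[439.1571196021066, 0.0, 318.43068964975333], [0.0, 439.1571196021066, 234.0572501324036], [0.0, 0.0, 1.0]] -0.09207862934624259 [ 2.16319415 -2.13411148  0.09748856] [-0.03902735  0.55329007  1.04741846] (array([ 0.42801916, -0.06073811,  1.10356193]), array([[ 0.10311731,  0.02332204, -0.99449424]])) 0.9959342447916667
{'time_s': 0.1, 'qpos': array([ 1.08570174e+00,  5.27537194e-02,  1.40161578e+00,  3.19069943e-05,
        1.68856992e+00, -7.03024176e-02]), 'joint_vel': array([-0.00120043, -0.0021423 , -0.00155197, -0.00082004, -0.00047713,
       -0.00184904]), 'effort': array([ 1.63006527e-03, -3.82583392e+01, -3.60986209e+01,  1.55312802e-05,
        4.80315663e-03,  4.64007968e-06]), 'ee_pos': array([0.2114265 , 0.48026403, 0.23057088]), 'tool_rot': array([-3.14025144e+00, -1.26215587e-04,  2.72680413e+00]), 'contact_force': array([ 0.72854348,  1.33775382, -0.26497884]), 'ft_torque': array([-0.01461213, -0.08956395, -0.00724817]), 'width': 0.08543343030853859}
```

```bash
ls pics
```

```text
side0.png
top0.png
```

View pics/side0.png

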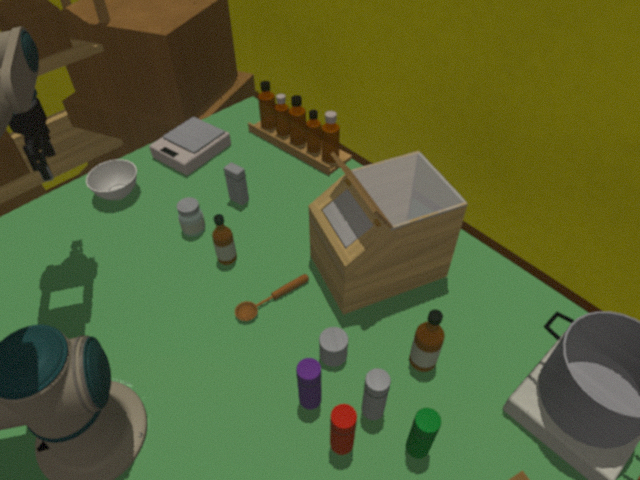

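View pics/top0.png

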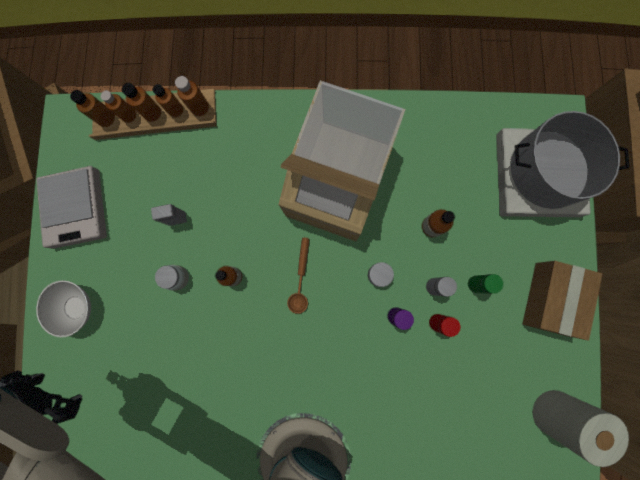

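Candidates for the round tin:
- Steel cylinder, side (375,395), top (445,287). This one fits: it is plain steel, tall and narrow.
- Low tin, side (334,347): too short.
- Jar, side (190,215): wide and clear.
- Purple, red and green cylinders: wrong colour.

The flat tin is the grey block at side (236,185), top (163,213). Next: an enlarged crop and measurements.

```bash
python3 - <<'E'
from h import *
s=snap('side');t=snap('top')
a=cv2.resize(s['img'][350:440,330:450],(480,360),interpolation=2);b=cv2.resize(s['img'][150:240,170:290],(480,360),interpolation=2)
a2=cv2.resize(t['img'][245:320,360:500][:,:],(480,240),interpolation=2);b2=cv2.resize(t['img'][190:265,120:260],(480,240),interpolation=2)
m=np.vstack([np.hstack([a,b]),np.hstack([a2,b2])]);m=cv2.resize(m,(768,480))
cv2.imwrite('pics/crop0.png',m[:,:,::-1])
T=cloud(t);S=cloud(s)
np.save('T.npy',T);np.save('S.npy',S)
# objects: connected components of z>0.03 in top cloud
z=np.nan_to_num(T[:,:,2]); print('table z',np.median(T[330:380,200:260,2]))
m=(z>0.02).astype(np.uint8)
n,l,st,ce=cv2.connectedComponentsWithStats(m)
for i in range(1,n):
    if st[i,4]>80:
        P=T[l==i]; zt=np.percentile(P[:,2],95); Q=P[P[:,2]>zt-0.008]
        r=cv2.minAreaRect((Q[:,:2]*1000).astype(np.float32))
        print(ce[i].round(),st[i,4],'top',zt.round(4),'n',len(Q),'mean',Q.mean(0).round(4),'rect',np.round(r[0],1),np.round(r[1],1),round(r[2],1))
E
```

```text
table z nan
[191.  96.] 773 top 0.1618 n 145 mean [0.8904 0.2892 0.1603] rect [891.1 289.9] [30.7 30.2] 38.3
[339. 160.] 12717 top 0.2799 n 823 mean [ 0.6284 -0.0556  0.2854] rect [630.  -55.6] [190.6  20.9] 70.9
[127. 104.] 2806 top 0.1604 n 272 mean [0.8707 0.479  0.1601] rect [873.  483.9] [ 34.1 161.1] 5.6
[557. 165.] 10457 top 0.1883 n 945 mean [ 0.7201 -0.6049  0.188 ] rect [ 718.9 -599.8] [198.7 199.5] 25.8
[153. 128.] 436 top 0.0318 n 359 mean [0.8284 0.4101 0.0282] rect [827.8 413.5] [ 11.  338.1] 5.9
[ 69. 207.] 4388 top 0.0543 n 2641 mean [0.6325 0.6198 0.0513] rect [616.5 615.3] [181.6 154. ] 11.9
[167. 214.] 529 top 0.1105 n 276 mean [0.5932 0.3354 0.1081] rect [593.4 335.9] [30.9 51.6] 11.3
[438. 223.] 672 top 0.1642 n 120 mean [ 0.5798 -0.3164  0.1633] rect [ 580.4 -317. ] [24.3 26.2] 46.9
[564. 299.] 4451 top 0.1017 n 3500 mean [ 0.3989 -0.6187  0.0989] rect [ 399.7 -620.8] [125.5 163. ] 75.2
[381. 274.] 490 top 0.0621 n 461 mean [ 0.4583 -0.1829  0.0589] rect [ 458.5 -183.1] [54.5 55. ] 0.7
[171. 277.] 669 top 0.0865 n 419 mean [0.4416 0.3263 0.0836] rect [441.3 326.
[... 220 characters left out ...]
. 286.] 482 top 0.1264 n 303 mean [ 0.4302 -0.3201  0.1237] rect [ 429.2 -320.5] [42.1 42.2] 0.4
[ 58. 309.] 1474 top 0.0646 n 430 mean [0.3557 0.6092 0.0621] rect [358.1 598.9] [137.9 137.8] 49.7
[401. 318.] 424 top 0.1261 n 319 mean [ 0.3558 -0.2239  0.1236] rect [ 355.9 -224.3] [42.6 41.6] 89.6
[446. 325.] 491 top 0.1265 n 302 mean [ 0.3412 -0.328   0.1238] rect [ 341.2 -328.2] [41.  42.4] 39.4
[ 37. 431.] 7085 top 0.539 n 1256 mean [0.187  0.3525 0.5369] rect [194.7 342.4] [74.9 85.5] 4.3
[583. 428.] 4434 top 0.221 n 2141 mean [ 0.1212 -0.618   0.2187] rect [ 120.  -619.9] [108.7 108.5] 63.5
[303. 460.] 2564 top 0.26 n 325 mean [ 0.0737 -0.0227  0.2583] rect [ 76.  -22.4] [27.3 75.7] 2.0
```

View pics/crop0.png

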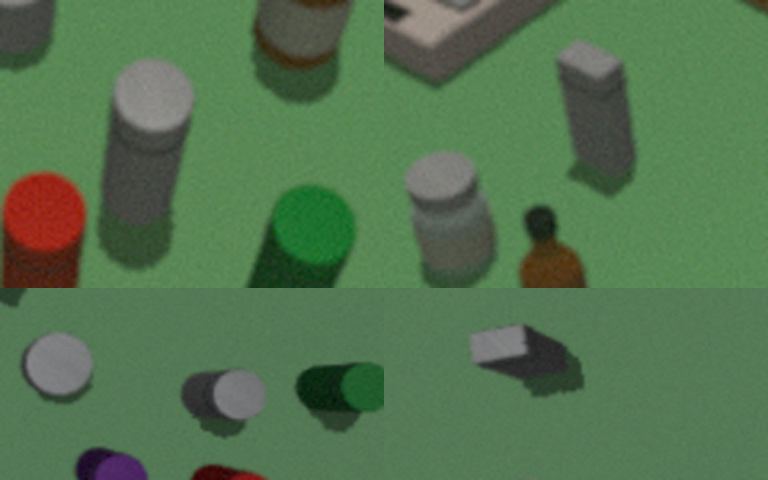

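Confirmed: the round tin is at about (0.430,-0.320) with its top at 0.125, and the flat tin is at (0.593,0.336) with its top at 0.110. Both have a seam. Next I fit the box pose.

```bash
python3 - <<'E'
from h import *
T=np.load('T.npy').reshape(-1,3);S=np.load('S.npy').reshape(-1,3)
from scipy.optimize import least_squares
yaw=-0.333;o=np.array([.704,-.0817])
for it in range(4):
  R=np.array([[np.cos(yaw),-np.sin(yaw)],[np.sin(yaw),np.cos(yaw)]])
  for nm,C in(('T',T),('S',S)):
    B=C.copy();B[:,:2]=(C[:,:2]-o)@R
    # lid points: plane through opening centre w/ normal n, away from flap
    x,y,z=B.T
    d=(x+.09)*-np.sin(.6109)+(z-.1966)*np.cos(.6109); s=(x+.09)*np.cos(.6109)+(z-.1966)*np.sin(.6109)
    lid=(abs(d)<.012)&(abs(y)<.09)&(s>-.052)&(s<-.042)
    lid2=(abs(d)<.012)&(abs(y)<.09)&(abs(y)>.066)&(s>-.05)&(s<.05)
    top=(z>.27)&(z<.31)&(abs(y)<.11)&(abs(x+.08)<.03)
    box=(z>.05)&(z<.16)
    w=(abs(x+.135)<.012)&(z>.03)&(z<.15)&(abs(y)<.085)
    sd=(abs(abs(y)-.095)<.012)&(z>.03)&(z<.14)&(abs(x)<.12)
    print(it,nm,'lid',lid.sum(),np.median(d[lid])if lid.any() else 0,'lid2',lid2.sum(),np.median(d[lid2]) if lid2.any() else 0,
     'hood y',top.sum(),np.percentile(y[top],[1,99]).round(4) if top.any() else 0,'front',w.sum(),np.median(x[w]) if w.any() else 0,'side',sd.sum(),np.median(y[sd]) if sd.any() else 0,
     'roof y', np.percentile(y[(abs(z-.232)<.006)&(abs(x)<.2)&(abs(y)<.12)],[1,99]).round(4), )
    for q,nm2,a in((w,'front',0),(sd,'side',1)):
      if q.sum()>50:
        Q=C[q][:,:2];u=np.linalg.svd(Q-Q.mean(0),full_matrices=0)[2][0];print('   ',nm2,'dir deg',np.degrees(np.arctan2(u[1],u[0])))
    q=lid|lid2
    if q.sum()>50:
        Q=C[q];n=np.linalg.svd(Q-Q.mean(0),full_matrices=0)[2][2];n*=np.sign(n[2]);print('   lid n',n.round(3),'yaw',np.arctan2(-n[1],-n[0]),'slope',np.degrees(np.arccos(n[2])))
  break
E
```

```text
0 T lid 384 0.002110807789852287 lid2 717 0.0021816853076530593 hood y 863 [-0.0931  0.0932] front 459 -0.14102866464872202 side 5 0.08483256576833759 roof y [-0.0928  0.0934]
    front dir deg -109.14647615367822
   lid n [-0.544  0.188  0.818] yaw -0.3331990563755515 slope 35.15974446715301
0 S lid 320 0.0025767992846307004 lid2 866 0.002707801372629826 hood y 411 [-0.0935  0.0945] front 1130 -0.1402942003789715 side 3005 -0.09300794628774361 roof y [-0.0935  0.0953]
    front dir deg -109.18113506487701
    side dir deg 159.68709310401783
   lid n [-0.549  0.191  0.814] yaw -0.334951998089639 slope 35.52495223668188
```

```bash
cat >> h.py <<'E'
from scipy.spatial.transform import Rotation as Ro
from scipy.linalg import logm,expm
yawb=-0.334; ob=np.array([.6997,-.0799,0]); Rb=Ro.from_euler('z',yawb)
def box2w(p): return ob+Rb.apply(p)
opening=box2w([-.09,0,.1966]); ins=Rb.apply([np.sin(np.radians(35)),0,-np.cos(np.radians(35))])
def frame(z,y):
    z=np.asarray(z,float)/np.linalg.norm(z);y=np.asarray(y,float);y=y-z*(y@z);y/=np.linalg.norm(y)
    return Ro.from_matrix(np.c_[np.cross(y,z),y,z])
def pose(o=None):
    o=o or get_obs(); return np.array(o['ee_pos']),Ro.from_euler('xyz',o['tool_rot'])
def M(p,r):
    m=np.eye(4);m[:3,:3]=r.as_matrix();m[:3,3]=p;return m
def go(p,r,N,frm=None):
    c=frm or pose()
    D=np.real(expm(logm(np.linalg.inv(M(*c))@M(p,r))/N))
    rv=Ro.from_matrix(D[:3,:3]).as_rotvec()
    print('rows',N,'shift',D[:3,3].round(4),'turn',rv.round(4),'|t|',np.linalg.norm(D[:3,3]).round(4))
def st():
    o=get_obs();print('t',round(o['time_s'],2),'p',np.round(o['ee_pos'],4),'rot',np.round(o['tool_rot'],3),'q',np.round(o['qpos'],2),'F',np.round(o['contact_force'],1),'w',round(o['width'],4))
E
python3 - <<'E'
from h import *
st();print(opening,ins)
a=np.radians(101.3);r=frame([0,0,-1],[np.cos(a),np.sin(a),0])
go([.5934,.3357,.16],r,15)
E
```

```text
t 0.2 p [0.2115 0.4803 0.2308] rot [-3.141 -0.     2.727] q [ 1.09  0.05  1.4   0.    1.69 -0.07] F [-0.2  1.7 -1.3] w 0.0855
[ 0.61467353 -0.05039579  0.1966    ] [ 0.5418798  -0.18803246 -0.81915204]
rows 15 shift [-0.0269 -0.0064  0.0047] turn [-0.0001 -0.     -0.0408] |t| 0.0281
```

Request:
play_rows(targets="-0.0269 -0.0064 0.0047 0 0 -0.041 0;-0.0269 -0.0064 0.0047 0 0 -0.041 0;-0.0269 -0.0064 0.0047 0 0 -0.041 0;-0.0269 -0.0064 0.0047 0 0 -0.041 0;-0.0269 -0.0064 0.0047 0 0 -0.041 0;-0.0269 -0.0064 0.0047 0 0 -0.041 0;-0.0269 -0.0064 0.0047 0 0 -0.041 0;-0.0269 -0.0064 0.0047 0 0 -0.041 0;-0.0269 -0.0064 0.0047 0 0 -0.041 0;-0.0269 -0.0064 0.0047 0 0 -0.041 0")

```text
time_s: 1.03
ee_pos: [0.4583, 0.3568, 0.1839]
tool_rot: [-3.141, -0.0, 3.139]
contact_force: [-0.1, 0.5, -0.2]
width: 0.0852
```

Request:
play_rows(targets="-0.0269 -0.0064 0.0047 0 0 -0.041 0;-0.0269 -0.0064 0.0047 0 0 -0.041 0;-0.0269 -0.0064 0.0047 0 0 -0.041 0;-0.0269 -0.0064 0.0047 0 0 -0.041 0;-0.0269 -0.0064 0.0047 0 0 -0.041 0;0 0 0 0 0 0 0;0 0 0 0 0 0 0")

```text
time_s: 1.62
ee_pos: [0.594, 0.3354, 0.1586]
tool_rot: [-3.141, -0.003, -2.943]
contact_force: [-0.7, 0.6, -0.3]
width: 0.085
```

```bash
python3 - <<'E'
from h import *
st()
a=np.radians(101.3);r=frame([0,0,-1],[np.cos(a),np.sin(a),0])
go([.5934,.3357,.069],r,6)
s=snap('side','s1.png');t=snap('top','t1.png')
E
```

```text
t 1.62 p [0.594  0.3354 0.1586] rot [-3.141e+00 -3.000e-03 -2.943e+00] q [ 0.46  0.53  0.97  0.    1.64 -1.31] F [-0.7  0.6 -0.3] w 0.085
rows 6 shift [0.0001 0.0001 0.0149] turn [-0.0001 -0.0005  0.0002] |t| 0.0149
```

View pics/s1.png

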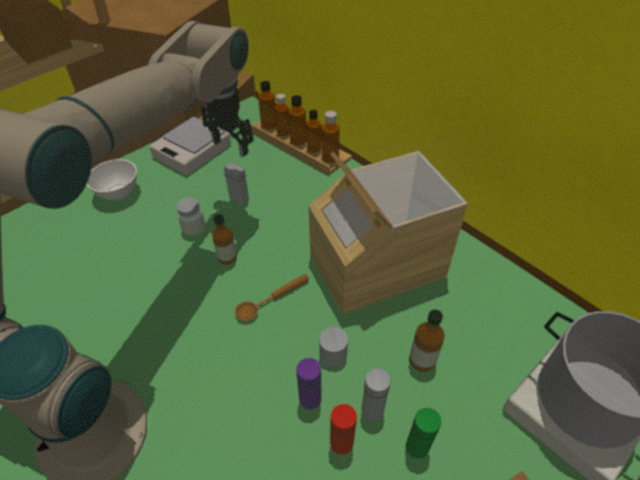

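The picture shows the open fingers (228,130) above the flat tin (236,185), as intended. Descend and close.

Request:
play_rows(targets="0 0 0.015 0 0 0 0;0 0 0.015 0 0 0 0;0 0 0.015 0 0 0 0;0 0 0.015 0 0 0 0;0 0 0.015 0 0 0 0;0 0 0.015 0 0 0 0;0 0 0 0 0 0 0;0 0 0 0 0 0 1;0 0 0 0 0 0 1;0 0 0 0 0 0 1")

```text
time_s: 2.55
ee_pos: [0.594, 0.3368, 0.073]
tool_rot: [3.141, 0.003, -2.941]
contact_force: [0.6, -0.5, 0.7]
width: 0.0513
```

Request:
play_rows(targets="0 0 0 0 0 0 1;0 0 0 0 0 0 1;0 0 0 0 0 0 1;0 0 0 0 0 0 1;0 0 0 0 0 0 1")

```text
time_s: 2.97
ee_pos: [0.5942, 0.3368, 0.0732]
tool_rot: [3.14, 0.003, -2.941]
contact_force: [-1.2, 0.9, 6.8]
width: 0.0493
```

```bash
python3 - <<'E'
from h import *
st()
E
```

```text
t 2.97 p [0.5942 0.3368 0.0732] rot [ 3.140e+00  3.000e-03 -2.941e+00] q [ 0.46  0.59  1.07  0.    1.48 -1.31] F [-1.2  0.9  6.8] w 0.0493
```

Request:
play_rows(targets="0 0 -0.02 0 0 0 1;0 0 -0.04 0 0 0 1;0 0 -0.04 0 0 0 1;0 0 -0.04 0 0 0 1;0 0 -0.04 0 0 0 1;0 0 -0.04 0 0 0 1;0 0 -0.02 0 0 0 1;0 0 0 0 0 0 1")

```text
time_s: 3.63
ee_pos: [0.5942, 0.3364, 0.318]
tool_rot: [3.139, 0.011, -2.942]
contact_force: [0.4, 0.2, -1.7]
width: 0.0494
```

```bash
cat >> h.py <<'E'
ups=Rb.apply([np.cos(np.radians(35)),0,np.sin(np.radians(35))])
yb=Rb.apply([0,1,0])
def inp(depth,off=-.005,sgn=1):  # TCP depth inside lid surface
    return opening+ins*depth+ups*off, frame(ins,sgn*yb)
E
python3 - <<'E'
from h import *
st(); snap('side','s2.png')
print(inp(-.2)[0]); go(*inp(-.2),18)
E
```

```text
t 3.63 p [0.5942 0.3364 0.318 ] rot [ 3.139  0.011 -2.942] q [ 0.46  0.53  0.65 -0.    1.94 -1.31] F [ 0.4  0.2 -1.7] w 0.0494
[ 0.50242814 -0.0114466   0.35756253]
rows 18 shift [ 0.0035 -0.0199 -0.0031] turn [ 0.0092 -0.0329  0.0287] |t| 0.0204
```

View pics/s2.png

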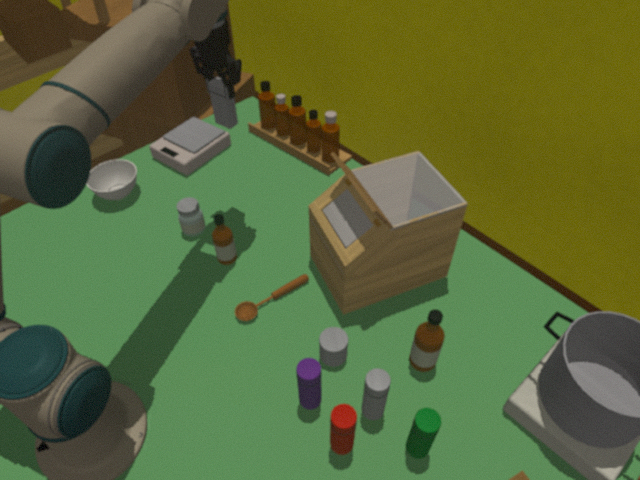

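The flat tin hangs straight in the jaws at (222,103). Move to the pre-insertion pose.

Request:
play_rows(targets="0.0035 -0.0199 -0.0031 0.0092 -0.0329 0.0287 1;0.0035 -0.0199 -0.0031 0.0092 -0.0329 0.0287 1;0.0035 -0.0199 -0.0031 0.0092 -0.0329 0.0287 1;0.0035 -0.0199 -0.0031 0.0092 -0.0329 0.0287 1;0.0035 -0.0199 -0.0031 0.0092 -0.0329 0.0287 1;0.0035 -0.0199 -0.0031 0.0092 -0.0329 0.0287 1;0.0035 -0.0199 -0.0031 0.0092 -0.0329 0.0287 1;0.0035 -0.0199 -0.0031 0.0092 -0.0329 0.0287 1;0.0035 -0.0199 -0.0031 0.0092 -0.0329 0.0287 1")

```text
time_s: 4.43
ee_pos: [0.5726, 0.1549, 0.3348]
tool_rot: [-3.095, 0.299, 3.087]
contact_force: [0.5, -0.3, -2.8]
width: 0.0491
```

Request:
play_rows(targets="0.0035 -0.0199 -0.0031 0.0092 -0.0329 0.0287 1;0.0035 -0.0199 -0.0031 0.0092 -0.0329 0.0287 1;0.0035 -0.0199 -0.0031 0.0092 -0.0329 0.0287 1;0.0035 -0.0199 -0.0031 0.0092 -0.0329 0.0287 1;0.0035 -0.0199 -0.0031 0.0092 -0.0329 0.0287 1;0.0035 -0.0199 -0.0031 0.0092 -0.0329 0.0287 1;0.0035 -0.0199 -0.0031 0.0092 -0.0329 0.0287 1;0.0035 -0.0199 -0.0031 0.0092 -0.0329 0.0287 1;0.0035 -0.0199 -0.0031 0.0092 -0.0329 0.0287 1;0 0 0 0 0 0 1")

```text
time_s: 5.27
ee_pos: [0.499, -0.0133, 0.3524]
tool_rot: [-3.135, 0.604, 2.808]
contact_force: [-1.0, -0.1, -3.0]
width: 0.0497
```

```bash
python3 - <<'E'
from h import *
st(); s=snap('side','s3.png');t=snap('top','t3.png')
go(*inp(-.09),6)
cv2.imwrite('pics/c3.png',np.hstack([cv2.resize(s['img'][80:300,230:480],(400,352)),cv2.resize(t['img'][80:300,200:450],(400,352))])[:,:,::-1])
E
```

```text
t 5.27 p [ 0.499  -0.0133  0.3524] rot [-3.135  0.604  2.808] q [ 0.01 -0.45  1.7  -0.21  1.33 -1.23] F [-1.  -0.1 -3. ] w 0.0497
rows 6 shift [-0.0007  0.0002  0.0179] turn [-0.0007 -0.0012  0.0003] |t| 0.0179
```

View pics/c3.png

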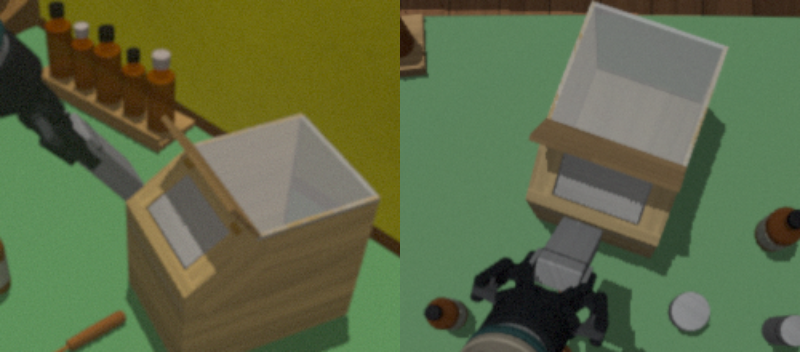

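The tin is tilted and lines up with the opening. The gripper comes in from the front at crop (560,290), with the flap at (600,185). Advance until the tip is just above the flap, then push through.

Request:
play_rows(targets="-0.0007 0.0002 0.018 -0.0007 -0.0012 0 1;-0.0007 0.0002 0.018 -0.0007 -0.0012 0 1;-0.0007 0.0002 0.018 -0.0007 -0.0012 0 1;-0.0007 0.0002 0.018 -0.0007 -0.0012 0 1;-0.0007 0.0002 0.018 -0.0007 -0.0012 0 1;-0.0007 0.0002 0.018 -0.0007 -0.0012 0 1;0 0 0 0 0 0 1;0 0 0 0 0 0 1")

```text
time_s: 6.03
ee_pos: [0.5629, -0.0312, 0.2673]
tool_rot: [-3.14, 0.61, 2.811]
contact_force: [0.0, -0.9, -2.6]
width: 0.0494
```

```bash
python3 - <<'E'
from h import *
st(); s=snap('side');t=snap('top')
go(*inp(-.03),6); go(*inp(.045),13)
cv2.imwrite('pics/c4.png',np.hstack([cv2.resize(s['img'][80:300,230:480],(400,352)),cv2.resize(t['img'][80:300,200:450],(400,352))])[:,:,::-1])
E
```

```text
t 6.03 p [ 0.5629 -0.0312  0.2673] rot [-3.14   0.61   2.811] q [-0.04 -0.27  1.73 -0.19  1.1  -1.24] F [ 0.  -0.9 -2.6] w 0.0494
rows 6 shift [ 0.0004 -0.0002  0.0103] turn [0.0003 0.0006 0.0004] |t| 0.0103
rows 13 shift [ 0.0002 -0.0001  0.0105] turn [0.0001 0.0003 0.0002] |t| 0.0105
```

View pics/c4.png

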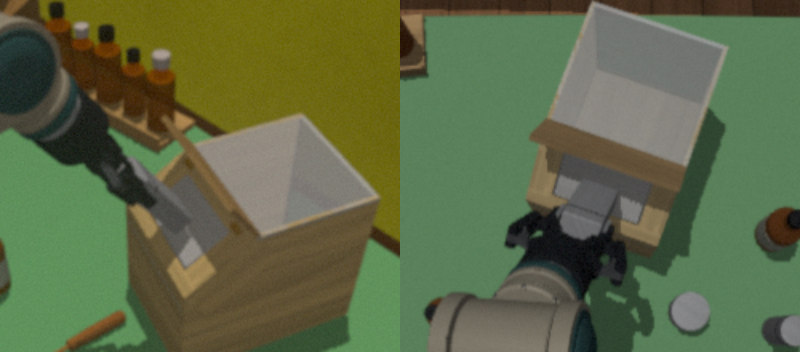

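Request:
play_rows(targets="0.0004 -0.0002 0.0103 0 0.0005 0 1;0.0004 -0.0002 0.0103 0 0.0005 0 1;0.0004 -0.0002 0.0103 0 0.0005 0 1;0.0004 -0.0002 0.0103 0 0.0005 0 1;0.0004 -0.0002 0.0103 0 0.0005 0 1;0.0004 -0.0002 0.0103 0 0.0005 0 1;0 0 0 0 0 0 1")

```text
time_s: 6.72
ee_pos: [0.5943, -0.0442, 0.2147]
tool_rot: [-3.14, 0.607, 2.81]
contact_force: [-1.1, -0.7, -4.5]
width: 0.0493
```

Request:
play_rows(targets="0 0 0.0103 0 0 0 1;0 0 0.0103 0 0 0 1;0 0 0.0103 0 0 0 1;0 0 0.0103 0 0 0 1;0 0 0 0 0 0 1")

```text
time_s: 7.13
ee_pos: [0.6168, -0.0519, 0.1813]
tool_rot: [-3.14, 0.608, 2.81]
contact_force: [-1.0, 0.6, -5.0]
width: 0.0491
```

```bash
python3 - <<'E'
from h import *
st(); s=snap('side');t=snap('top')
go(*inp(.045),3)
cv2.imwrite('pics/c5.png',np.hstack([cv2.resize(s['img'][80:300,230:480],(400,352)),cv2.resize(t['img'][80:300,200:450],(400,352))])[:,:,::-1])
E
```

```text
t 7.13 p [ 0.6168 -0.0519  0.1813] rot [-3.14   0.608  2.81 ] q [-0.08 -0.06  1.72 -0.18  0.9  -1.25] F [-1.   0.6 -5. ] w 0.0491
rows 3 shift [-0.0001  0.0001  0.011 ] turn [ 0.0003 -0.0002  0.0006] |t| 0.011
```

View pics/c5.png

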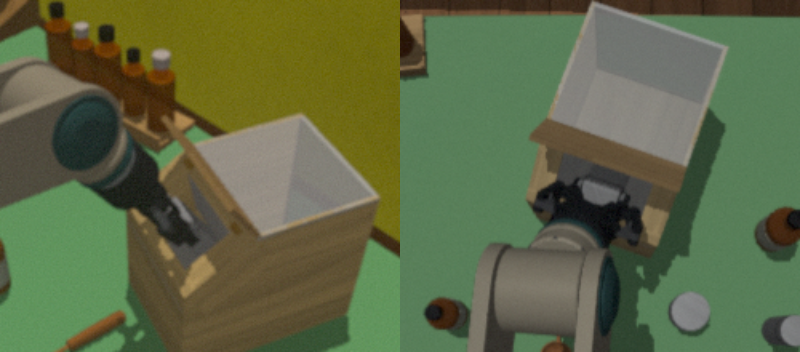

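Request:
play_rows(targets="0 0 0.008 0 0 0 1;0 0 0.008 0 0 0 1;0 0 0.008 0 0 0 1;0 0 0.006 0 0 0 1;0 0 0 0 0 0 1;0 0 0 0 0 0 1")

```text
time_s: 7.73
ee_pos: [0.6332, -0.0572, 0.1592]
tool_rot: [-3.141, 0.611, 2.81]
contact_force: [-0.2, 0.3, -3.3]
width: 0.0492
```

```bash
python3 - <<'E'
from h import *
st(); s=snap('side');t=snap('top')
p,_=pose();d=p-opening;print('depth',d@ins,'ups',d@ups,'y',d@yb)
cv2.imwrite('pics/c6.png',np.hstack([cv2.resize(s['img'][80:300,230:480],(400,352)),cv2.resize(t['img'][80:300,200:450],(400,352))])[:,:,::-1])
E
```

```text
t 7.73 p [ 0.6332 -0.0572  0.1592] rot [-3.141  0.611  2.81 ] q [-0.09  0.01  1.7  -0.19  0.85 -1.25] F [-0.2  0.3 -3.3] w 0.0492
depth 0.04120763152927239 ups -0.004512343787289705 y -0.00021684251958393932
```

View pics/c6.png

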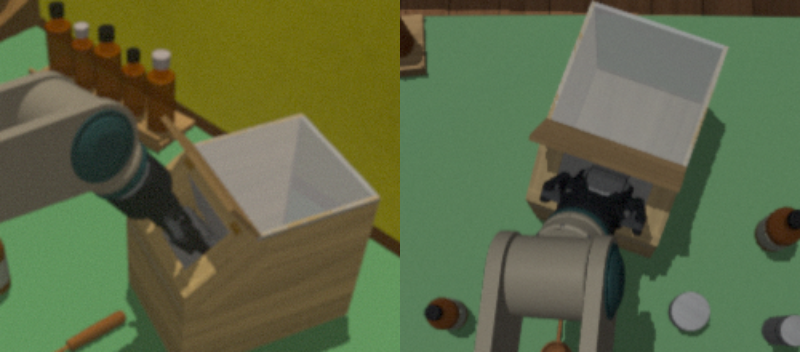

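No contact; tin wholly inside. Release by partly opening.

Request:
play_rows(targets="0 0 0 0 0 0 0.22;0 0 0 0 0 0 0.22;0 0 0 0 0 0 0.22;0 0 0 0 0 0 0.22;0 0 0 0 0 0 0.22;0 0 0 0 0 0 0.22;0 0 0 0 0 0 0.22;0 0 0 0 0 0 0.22")

```text
time_s: 8.5
ee_pos: [0.6334, -0.0572, 0.1601]
tool_rot: [3.141, 0.612, 2.81]
contact_force: [-0.5, 0.2, 0.7]
width: 0.0667
```

```bash
python3 - <<'E'
from h import *
st(); s=snap('side');t=snap('top')
cv2.imwrite('pics/c7.png',np.hstack([cv2.resize(s['img'][80:300,230:480],(400,352)),cv2.resize(t['img'][80:300,200:450],(400,352))])[:,:,::-1])
E
```

```text
t 8.5 p [ 0.6334 -0.0572  0.1601] rot [3.141 0.612 2.81 ] q [-0.09  0.    1.7  -0.19  0.85 -1.25] F [-0.5  0.2  0.7] w 0.0667
```

View pics/c7.png

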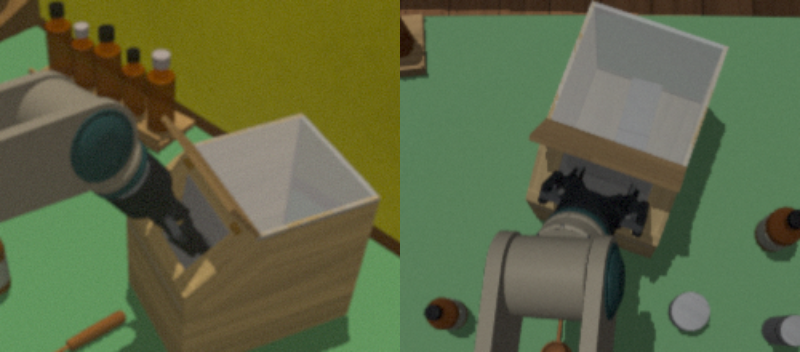

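The force dropped by the tin's weight, and the tin now lies on the box floor at crop (640,105). Withdraw straight out.

Request:
play_rows(targets="0 0 -0.015 0 0 0 0.22;0 0 -0.02 0 0 0 0.22;0 0 -0.02 0 0 0 0.22;0 0 -0.02 0 0 0 0.22;0 0 -0.03 0 0 0 0.22;0 0 -0.035 0 0 0 0.22;0 0 -0.035 0 0 0 0.22;0 0 -0.035 0 0 0 0.22;0 0 -0.03 0 0 0 0.22;0 0 0 0 0 0 0")

```text
time_s: 9.43
ee_pos: [0.5023, -0.0115, 0.3646]
tool_rot: [3.137, 0.624, 2.808]
contact_force: [0.5, -0.0, 1.3]
width: 0.0768
```

```bash
python3 - <<'E'
from h import *
st(); s=snap('side');t=snap('top')
cv2.imwrite('pics/c8.png',np.hstack([cv2.resize(s['img'][80:300,230:480],(400,352)),cv2.resize(t['img'][80:300,200:450],(400,352))])[:,:,::-1])
for n,c in(('T',t),('S',s)):
    B=Rb.inv().apply(cloud(c).reshape(-1,3)-ob);x,y,z=B.T
    d=(x+.09)*-np.sin(.6109)+(z-.1966)*np.cos(.6109); u=(x+.09)*np.cos(.6109)+(z-.1966)*np.sin(.6109)
    for lo,hi in((-.033,-.015),(-.015,.005),(.005,.03)):
        q=(u>lo)&(u<hi)&(abs(y)<.05)&(abs(d)<.06);print(n,'flap d mm',lo,q.sum(),np.round(1000*np.median(d[q]),1) if q.any() else '')
# round tin goal: tool y along?
a=np.radians(-109.1+180)
for ang in (70.9,-36.7+90-10):
    a=np.radians(ang);r=frame([0,0,-1],[np.cos(a),np.sin(a),0]);go([.4297,-.3203,.33],r,16)
E
```

```text
t 9.43 p [ 0.5023 -0.0115  0.3646] rot [3.137 0.624 2.808] q [ 0.01 -0.46  1.68 -0.2   1.33 -1.24] F [ 0.5 -0.   1.3] w 0.0768
T flap d mm -0.033 356 -1.3
T flap d mm -0.015 402 -1.5
T flap d mm 0.005 470 -1.3
S flap d mm -0.033 324 -1.0
S flap d mm -0.015 356 -1.0
S flap d mm 0.005 453 -1.1
rows 16 shift [-0.0013 -0.0197  0.0023] turn [0.0001 0.0385 0.0001] |t| 0.0199
rows 16 shift [-0.0057 -0.019   0.0033] turn [0.0094 0.0377 0.0293] |t| 0.0201
```

View pics/c8.png

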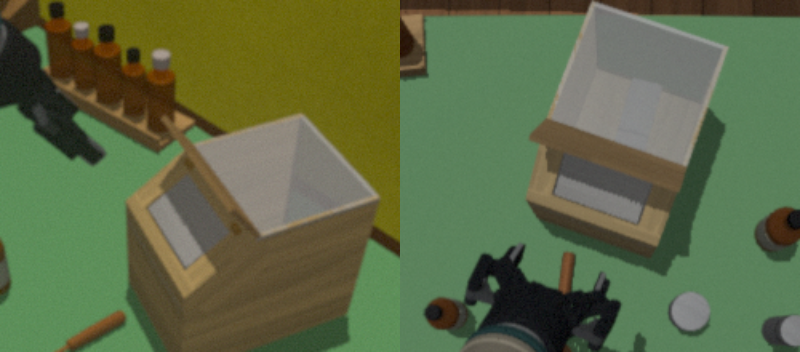

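The flap is shut: flat at −1 mm across its whole length in both views. The tin lies inside. Next, go above the round tin.

Request:
play_rows(targets="-0.0013 -0.0197 0.0023 0 0.0385 0 0;-0.0013 -0.0197 0.0023 0 0.0385 0 0;-0.0013 -0.0197 0.0023 0 0.0385 0 0;-0.0013 -0.0197 0.0023 0 0.0385 0 0;-0.0013 -0.0197 0.0023 0 0.0385 0 0;-0.0013 -0.0197 0.0023 0 0.0385 0 0;-0.0013 -0.0197 0.0023 0 0.0385 0 0;-0.0013 -0.0197 0.0023 0 0.0385 0 0")

```text
time_s: 10.2
ee_pos: [0.468, -0.1684, 0.3427]
tool_rot: [3.141, 0.299, 2.809]
contact_force: [-0.4, 0.3, -0.1]
width: 0.0853
```

Request:
play_rows(targets="-0.0013 -0.0197 0.0023 0 0.0385 0 0;-0.0013 -0.0197 0.0023 0 0.0385 0 0;-0.0013 -0.0197 0.0023 0 0.0385 0 0;-0.0013 -0.0197 0.0023 0 0.0385 0 0;-0.0013 -0.0197 0.0023 0 0.0385 0 0;-0.0013 -0.0197 0.0023 0 0.0385 0 0;-0.0013 -0.0197 0.0023 0 0.0385 0 0;-0.0013 -0.0197 0.0023 0 0.0385 0 0;0 0 0 0 0 0 0")

```text
time_s: 10.95
ee_pos: [0.4287, -0.3233, 0.3243]
tool_rot: [3.14, -0.012, 2.806]
contact_force: [-0.7, 0.9, -1.1]
width: 0.0856
```

```bash
python3 - <<'E'
from h import *
st(); a=np.radians(70.9);r=frame([0,0,-1],[np.cos(a),np.sin(a),0]);go([.4297,-.3203,.16],r,6)
E
```

```text
t 10.95 p [ 0.4287 -0.3233  0.3243] rot [ 3.14  -0.012  2.806] q [-0.71  0.1   1.17 -0.    1.89 -1.95] F [-0.7  0.9 -1.1] w 0.0856
rows 6 shift [-0.0002  0.0005  0.0274] turn [ 0.0003 -0.002  -0.0003] |t| 0.0274
```

Request:
play_rows(targets="0 0.0005 0.0274 0 -0.002 0 0;0 0.0005 0.0274 0 -0.002 0 0;0 0.0005 0.0274 0 -0.002 0 0;0 0.0005 0.0274 0 -0.002 0 0;0 0.0005 0.0274 0 -0.002 0 0;0 0.0005 0.0274 0 -0.002 0 0;0 0 0 0 0 0 0;0 0 0 0 0 0 0")

```text
time_s: 11.62
ee_pos: [0.43, -0.3167, 0.1623]
tool_rot: [3.14, 0.004, 2.81]
contact_force: [0.8, 0.1, 0.5]
width: 0.0852
```

```bash
python3 - <<'E'
from h import *
st(); a=np.radians(70.9);r=frame([0,0,-1],[np.cos(a),np.sin(a),0]);go([.4297,-.3203,.086],r,5)
s=snap('side');t=snap('top')
cv2.imwrite('pics/c9.png',np.hstack([cv2.resize(s['img'][250:470,250:500],(400,352)),cv2.resize(t['img'][200:420,320:570],(400,352))])[:,:,::-1])
E
```

```text
t 11.62 p [ 0.43   -0.3167  0.1623] rot [3.14  0.004 2.81 ] q [-0.71  0.11  1.48  0.    1.55 -1.94] F [0.8 0.1 0.5] w 0.0852
rows 5 shift [-0.0001 -0.0007  0.0153] turn [0.0004 0.0008 0.0003] |t| 0.0153
```

View pics/c9.png

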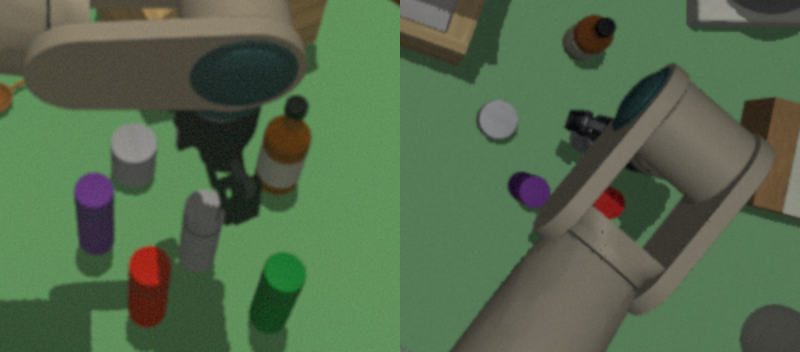

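The fingers straddle the round steel tin at crop (203,225), clear of red, purple and green. Descend.

Request:
play_rows(targets="0 -0.0007 0.0153 0 0 0 0;0 -0.0007 0.0153 0 0 0 0;0 -0.0007 0.0153 0 0 0 0;0 -0.0007 0.0153 0 0 0 0;0 -0.0007 0.0153 0 0 0 0;0 0 0 0 0 0 0;0 0 0 0 0 0 0")

```text
time_s: 12.3
ee_pos: [0.4306, -0.3214, 0.089]
tool_rot: [-3.141, 0.009, 2.81]
contact_force: [0.4, -0.0, -0.4]
width: 0.0857
```

Request:
play_rows(targets="0 0 0 0 0 0 1;0 0 0 0 0 0 1;0 0 0 0 0 0 1;0 0 0 0 0 0 1;0 0 0 0 0 0 1;0 0 0 0 0 0 1;0 0 0 0 0 0 1;0 0 0 0 0 0 1;0 0 0 0 0 0 1")

```text
time_s: 13.05
ee_pos: [0.4307, -0.3214, 0.0891]
tool_rot: [-3.141, 0.01, 2.81]
contact_force: [-0.5, 1.6, 6.4]
width: 0.0429
```

```bash
python3 - <<'E'
from h import *
st()
E
```

```text
t 13.05 p [ 0.4307 -0.3214  0.0891] rot [-3.141  0.01   2.81 ] q [-0.71  0.17  1.56  0.    1.4  -1.95] F [-0.5  1.6  6.4] w 0.0429
```

Request:
play_rows(targets="0 0 -0.02 0 0 0 1;0 0 -0.04 0 0 0 1;0 0 -0.04 0 0 0 1;0 0 -0.04 0 0 0 1;0 0 -0.04 0 0 0 1;0 0 -0.04 0 0 0 1;0 0 -0.02 0 0 0 1;0 0 0 0 0 0 1")

```text
time_s: 13.72
ee_pos: [0.429, -0.3211, 0.3335]
tool_rot: [-3.138, 0.017, 2.81]
contact_force: [0.6, 0.7, -2.4]
width: 0.0431
```

```bash
python3 - <<'E'
from h import *
st(); s=snap('side','s10.png')
go(*inp(-.21,-.007),18)
E
```

```text
t 13.72 p [ 0.429  -0.3211  0.3335] rot [-3.138  0.017  2.81 ] q [-0.71  0.07  1.18  0.    1.87 -1.95] F [ 0.6  0.7 -2.4] w 0.0431
rows 18 shift [ 0.0015  0.0176 -0.0025] turn [-0.     -0.0333  0.0001] |t| 0.0178
```

View pics/s10.png

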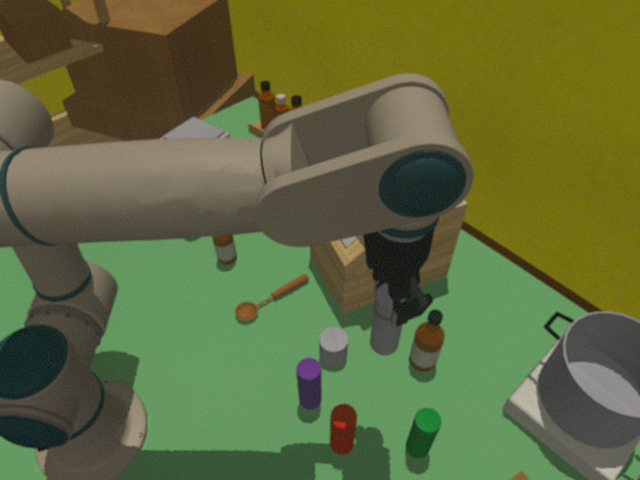

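The round tin hangs in the jaws at (385,320), and the neighbours are unmoved. On to pre-insertion.

Request:
play_rows(targets="0.0015 0.0176 -0.0025 0 -0.0333 0 1;0.0015 0.0176 -0.0025 0 -0.0333 0 1;0.0015 0.0176 -0.0025 0 -0.0333 0 1;0.0015 0.0176 -0.0025 0 -0.0333 0 1;0.0015 0.0176 -0.0025 0 -0.0333 0 1;0.0015 0.0176 -0.0025 0 -0.0333 0 1;0.0015 0.0176 -0.0025 0 -0.0333 0 1;0.0015 0.0176 -0.0025 0 -0.0333 0 1;0.0015 0.0176 -0.0025 0 -0.0333 0 1")

```text
time_s: 14.52
ee_pos: [0.4639, -0.1643, 0.3444]
tool_rot: [3.141, 0.304, 2.809]
contact_force: [0.5, 0.9, -1.7]
width: 0.0423
```

Request:
play_rows(targets="0.0015 0.0176 -0.0025 0 -0.0333 0 1;0.0015 0.0176 -0.0025 0 -0.0333 0 1;0.0015 0.0176 -0.0025 0 -0.0333 0 1;0.0015 0.0176 -0.0025 0 -0.0333 0 1;0.0015 0.0176 -0.0025 0 -0.0333 0 1;0.0015 0.0176 -0.0025 0 -0.0333 0 1;0.0015 0.0176 -0.0025 0 -0.0333 0 1;0.0015 0.0176 -0.0025 0 -0.0333 0 1;0.0015 0.0176 -0.0025 0 -0.0333 0 1;0 0 0 0 0 0 1")

```text
time_s: 15.35
ee_pos: [0.4948, -0.0058, 0.3583]
tool_rot: [-3.141, 0.603, 2.814]
contact_force: [0.4, -0.5, -3.0]
width: 0.0427
```

```bash
python3 - <<'E'
from h import *
st(); go(*inp(-.11,-.007),6)
E
```

```text
t 15.35 p [ 0.4948 -0.0058  0.3583] rot [-3.141  0.603  2.814] q [ 0.03 -0.46  1.69 -0.2   1.35 -1.23] F [ 0.4 -0.5 -3. ] w 0.0427
rows 6 shift [-0.0009 -0.0005  0.016 ] turn [ 0.0004 -0.0014  0.0009] |t| 0.016
```

Request:
play_rows(targets="-0.0009 -0.0005 0.016 0 -0.0014 0.0009 1;-0.0009 -0.0005 0.016 0 -0.0014 0.0009 1;-0.0009 -0.0005 0.016 0 -0.0014 0.0009 1;-0.0009 -0.0005 0.016 0 -0.0014 0.0009 1;-0.0009 -0.0005 0.016 0 -0.0014 0.0009 1;-0.0009 -0.0005 0.016 0 -0.0014 0.0009 1;0 0 0 0 0 0 1;0 0 0 0 0 0 1")

```text
time_s: 16.02
ee_pos: [0.5497, -0.0312, 0.2835]
tool_rot: [3.14, 0.61, 2.804]
contact_force: [0.5, 0.3, -2.7]
width: 0.0427
```

```bash
python3 - <<'E'
from h import *
st(); s=snap('side');t=snap('top')
go(*inp(.045,-.006),15)
cv2.imwrite('pics/c11.png',np.hstack([cv2.resize(s['img'][80:300,230:480],(400,352)),cv2.resize(t['img'][80:300,200:450],(400,352))])[:,:,::-1])
E
```

```text
t 16.02 p [ 0.5497 -0.0312  0.2835] rot [3.14  0.61  2.804] q [-0.04 -0.32  1.73 -0.18  1.14 -1.25] F [ 0.5  0.3 -2.7] w 0.0427
rows 15 shift [0.0002 0.0002 0.0105] turn [ 0.0001  0.0003 -0.0002] |t| 0.0105
```

View pics/c11.png

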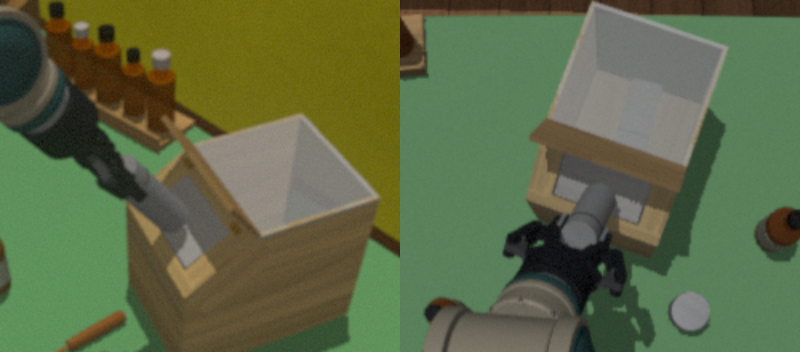

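The tin is centred over the flap, end at crop (180,225) in the side view. Push in.

Request:
play_rows(targets="0.0002 0.0002 0.0105 0 0.0003 0 1;0.0002 0.0002 0.0105 0 0.0003 0 1;0.0002 0.0002 0.0105 0 0.0003 0 1;0.0002 0.0002 0.0105 0 0.0003 0 1;0.0002 0.0002 0.0105 0 0.0003 0 1;0.0002 0.0002 0.0105 0 0.0003 0 1;0.0002 0.0002 0.0105 0 0.0003 0 1;0 0 0 0 0 0 1")

```text
time_s: 16.78
ee_pos: [0.5899, -0.0431, 0.2226]
tool_rot: [3.139, 0.609, 2.804]
contact_force: [-0.8, 0.1, -4.4]
width: 0.0428
```

Request:
play_rows(targets="0.0002 0.0002 0.0105 0 0.0003 0 1;0.0002 0.0002 0.0105 0 0.0003 0 1;0.0002 0.0002 0.0105 0 0.0003 0 1;0.0002 0.0002 0.0105 0 0.0003 0 1;0 0 0 0 0 0 1")

```text
time_s: 17.2
ee_pos: [0.6124, -0.05, 0.1881]
tool_rot: [3.139, 0.608, 2.804]
contact_force: [-0.4, 0.6, -4.6]
width: 0.043
```

Request:
play_rows(targets="0.0002 0.0002 0.0105 0 0.0003 0 1;0.0002 0.0002 0.0105 0 0.0003 0 1;0.0002 0.0002 0.0105 0 0.0003 0 1;0 0 0 0 0 0 1;0 0 0 0 0 0 1")

```text
time_s: 17.62
ee_pos: [0.6293, -0.0549, 0.164]
tool_rot: [3.138, 0.61, 2.803]
contact_force: [-0.3, -0.4, -3.3]
width: 0.0429
```

```bash
python3 - <<'E'
from h import *
st(); s=snap('side');t=snap('top')
p,_=pose();d=p-opening;print('depth',d@ins,'ups',d@ups,'y',d@yb)
cv2.imwrite('pics/c12.png',np.hstack([cv2.resize(s['img'][80:300,230:480],(400,352)),cv2.resize(t['img'][80:300,200:450],(400,352))])[:,:,::-1])
E
```

```text
t 17.62 p [ 0.6293 -0.0549  0.164 ] rot [3.138 0.61  2.803] q [-0.08 -0.01  1.7  -0.19  0.86 -1.24] F [-0.3 -0.4 -3.3] w 0.0429
depth 0.034391957931862636 ups -0.0051347860396945425 y 0.0006931981148728862
```

View pics/c12.png

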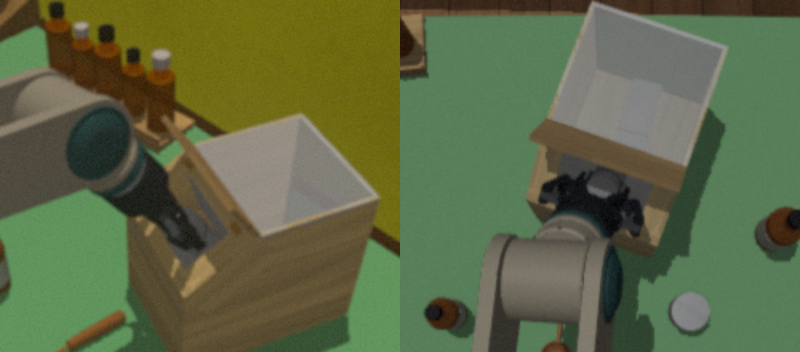

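Request:
play_rows(targets="0 0 0.006 0 0 0 1;0 0 0 0 0 0 1;0 0 0 0 0 0 0.25;0 0 0 0 0 0 0.25;0 0 0 0 0 0 0.25;0 0 0 0 0 0 0.25;0 0 0 0 0 0 0.25;0 0 0 0 0 0 0.25;0 0 0 0 0 0 0.25;0 0 0 0 0 0 0.25")

```text
time_s: 18.55
ee_pos: [0.6328, -0.0559, 0.1604]
tool_rot: [3.138, 0.612, 2.803]
contact_force: [-0.9, 0.7, -0.5]
width: 0.064
```

```bash
python3 - <<'E'
from h import *
st(); s=snap('side');t=snap('top')
cv2.imwrite('pics/c13.png',np.hstack([cv2.resize(s['img'][80:300,230:480],(400,352)),cv2.resize(t['img'][80:300,200:450],(400,352))])[:,:,::-1])
E
```

```text
t 18.55 p [ 0.6328 -0.0559  0.1604] rot [3.138 0.612 2.803] q [-0.08  0.    1.7  -0.19  0.85 -1.24] F [-0.9  0.7 -0.5] w 0.064
```

View pics/c13.png

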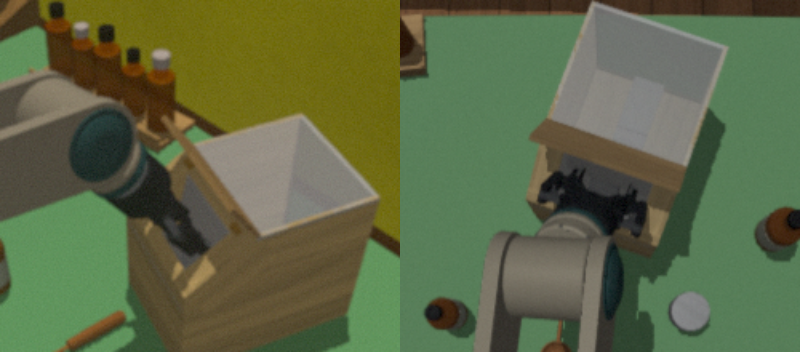

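Request:
play_rows(targets="0 0 -0.015 0 0 0 0.25;0 0 -0.02 0 0 0 0.25;0 0 -0.02 0 0 0 0.25;0 0 -0.02 0 0 0 0.25;0 0 -0.03 0 0 0 0.25;0 0 -0.035 0 0 0 0.25;0 0 -0.035 0 0 0 0.25;0 0 -0.035 0 0 0 0.25;0 0 -0.03 0 0 0 0.25;0 0 0 0 0 0 0.25")

```text
time_s: 19.48
ee_pos: [0.5017, -0.0104, 0.3649]
tool_rot: [3.133, 0.623, 2.801]
contact_force: [1.5, 0.1, 1.9]
width: 0.064
```

```bash
cat > chk.py <<'E'
from h import *
import sys
st(); s=snap('side');t=snap('top')
cv2.imwrite('pics/'+sys.argv[1],np.hstack([cv2.resize(s['img'][80:300,230:480],(400,352)),cv2.resize(t['img'][80:300,200:450],(400,352))])[:,:,::-1])
cv2.imwrite('pics/f'+sys.argv[1],s['img'][:,:,::-1])
for n,c in(('T',t),('S',s)):
    B=Rb.inv().apply(cloud(c).reshape(-1,3)-ob);x,y,z=B.T
    d=(x+.09)*-np.sin(.6109)+(z-.1966)*np.cos(.6109); u=(x+.09)*np.cos(.6109)+(z-.1966)*np.sin(.6109)
    for lo,hi in((-.033,-.015),(-.015,.005),(.005,.03)):
        q=(u>lo)&(u<hi)&(abs(y)<.05)&(abs(d)<.06);print(n,'flap d mm',lo,q.sum(),np.round(1000*np.median(d[q]),1) if q.any() else '')
E
python3 chk.py c14.png
```

```text
t 19.48 p [ 0.5017 -0.0104  0.3649] rot [3.133 0.623 2.801] q [ 0.01 -0.46  1.68 -0.2   1.33 -1.23] F [1.5 0.1 1.9] w 0.064
T flap d mm -0.033 355 -1.3
T flap d mm -0.015 404 -1.5
T flap d mm 0.005 463 -1.5
S flap d mm -0.033 312 -1.1
S flap d mm -0.015 366 -1.0
S flap d mm 0.005 455 -1.0
```

View pics/c14.png

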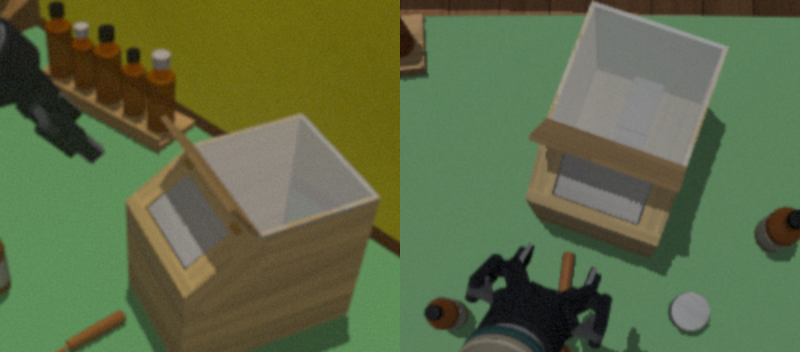

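The flap is shut again. The round tin is out of sight, presumably under the hood on the slide behind the first tin. Back off, let a second pass, then check the inside with contrast and the bystanders.

Request:
play_rows(targets="0 0 -0.03 0 0.06 0 0.25;0 0 -0.03 0 0.06 0 0.25;0 0 -0.03 0 0.06 0 0.25;0 0 0 0 0.06 0 0.25;0 0 0 0 0 0 0.25;0 0 0 0 0 0 0.25;0 0 0 0 0 0 0.25;0 0 0 0 0 0 0.25;0 0 0 0 0 0 0.25;0 0 0 0 0 0 0.25")

```text
time_s: 20.42
ee_pos: [0.4577, 0.0043, 0.4328]
tool_rot: [3.138, 0.371, 2.804]
contact_force: [0.0, -0.2, -0.8]
width: 0.0638
```

```bash
python3 chk.py c15.png; python3 - <<'E'
from h import *
s=snap('side');t=snap('top')
cl=cv2.createCLAHE(6,(4,4))
a=cv2.resize(t['img'][80:240,270:420],(400,427),interpolation=2);b=cv2.resize(s['img'][140:310,300:475],(400,389),interpolation=2)
b=cv2.copyMakeBorder(b,0,38,0,0,0)
g=cl.apply(cv2.cvtColor(np.hstack([a,b]),cv2.COLOR_RGB2GRAY));cv2.imwrite('pics/in.png',g)
T0=np.load('T.npy')
T=cloud(t);z=np.nan_to_num(T[:,:,2]);m=(z>0.02).astype(np.uint8)
n,l,st_,ce=cv2.connectedComponentsWithStats(m)
for i in range(1,n):
    if 80<st_[i,4]<900:
        P=T[l==i]; zt=np.percentile(P[:,2],95); print(ce[i].round(),'top',zt.round(3),P[P[:,2]>zt-0.008].mean(0).round(4))
E
```

```text
t 20.42 p [0.4577 0.0043 0.4328] rot [3.138 0.371 2.804] q [ 0.   -0.35  1.4  -0.12  1.74 -1.27] F [ 0.  -0.2 -0.8] w 0.0638
T flap d mm -0.033 354 -1.4
T flap d mm -0.015 399 -1.5
T flap d mm 0.005 470 -1.4
S flap d mm -0.033 326 -0.9
S flap d mm -0.015 356 -1.0
S flap d mm 0.005 450 -1.1
[191.  96.] top 0.161 [0.8903 0.2891 0.1601]
[151. 128.] top 0.031 [0.8284 0.4097 0.0281]
[438. 223.] top 0.165 [ 0.5798 -0.3166  0.1634]
[381. 274.] top 0.062 [ 0.4582 -0.1828  0.0591]
[171. 277.] top 0.086 [0.4415 0.3264 0.0835]
[487. 284.] top 0.126 [ 0.4362 -0.4261  0.1236]
[401. 318.] top 0.126 [ 0.3559 -0.2238  0.1236]
[446. 325.] top 0.126 [ 0.3413 -0.3279  0.1236]
```

View pics/in.png

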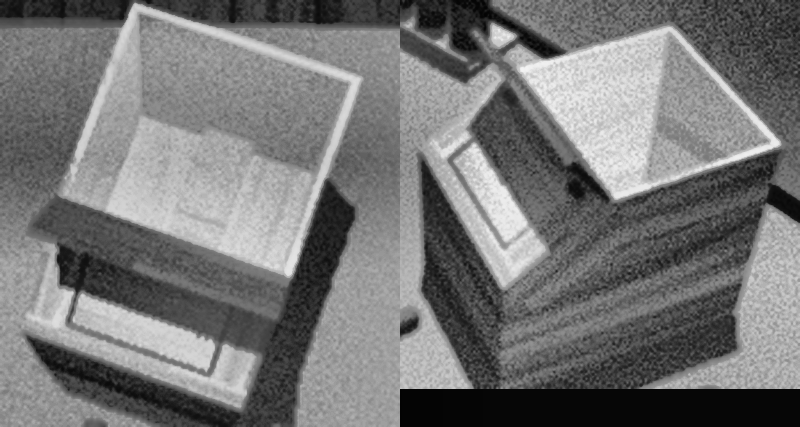

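View pics/fc15.png

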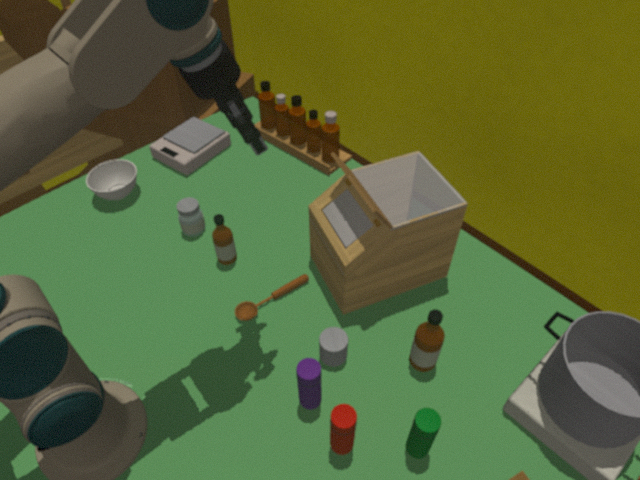

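The flap is shut in both views. In the contrast picture, shapes with a seam arc show on the box floor at (210,190). The bystanders stand as before: bottle b (224,240) and the spoon (272,298) are unmoved in the side view. Hand in.

```bash
python3 -c "
from plant import finish_job,get_obs
print(finish_job());print(get_obs()['time_s'])"
```

```text
the job is handed in; nothing more can be done
None
the job is handed in; nothing more can be done
```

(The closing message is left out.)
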